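# Stack a small test-sieve column in the microscopy lab

### The job

Build the sieve column on the grey holder, one piece at a time from the bottom up: first the receiving pan, on it the fine sieve, then the coarse sieve, and last the lid. Set each piece down gently rather than dropping it, so that it is upright and fully home in the piece below, and let go. Leave the jar, the slide box and the brush where they are.

Things in the scene. Friction and masses are not known exactly. Their poses are not given: they have to be found in the camera images.
- base: Holder, fixed to the bench: flat grey disc 92 mm across, 8 mm thick, with a raised aluminium collar (62 mm outside, 54 mm inside) whose top is 20 mm above the bench. The pan's foot goes into the collar until the pan's shoulder rests on it: the seated pan's origin is then 10 mm above the bench. Origin: centre of its underside, z up.
- pan: Receiving pan: steel cup, 40 mm high, closed bright bottom 27 mm below the rim, no mesh. Tapered foot 10 mm high (42 widening to 50 mm across), then a straight round 60 mm (inside 54 mm) wall from 10 to 40 mm. A piece's foot fits into its mouth with 2 to 6 mm play until its shoulder rests on the rim; seated piece's origin is 30 mm above this one. 0.12 kg. Stands upright. Origin: centre of underside, z up.
- fine: Fine sieve: steel, 44 mm high, close brass mesh (3 mm pitch) 14 mm below the rim, one dark band round the wall. Tapered foot 10 mm high (42 widening to 50 mm across), then a straight round 60 mm (inside 54 mm) wall from 10 to 44 mm. A piece seated on it has its origin 34 mm above this one. 0.13 kg. Stands upright. Origin: centre of underside, z up.
- coarse: Coarse sieve: steel, the tallest, 54 mm high, open grid of a few thick bars (12 mm pitch) 14 mm below the rim, two dark bands. Tapered foot 10 mm high (42 widening to 50 mm across), then a straight round 60 mm (inside 54 mm) wall from 10 to 54 mm. A piece seated on it has its origin 44 mm above this one. 0.15 kg. Stands upright. Origin: centre of underside, z up.
- lid: Lid: tapered foot 10 mm high (42 widening to 50 mm across), steel disc 60 mm across from 10 to 15 mm, then a black upright round knob, 20 mm across, from 15 to 45 mm, to hold it by. 0.10 kg. Stands upright. Origin: centre of underside, z up.
- jar: Bystander: amber glass jar with a white cap, 48 mm across, 70 mm high, standing loose. Not to be disturbed. Origin: centre of its underside, z up.
- slidebox: Bystander: closed blue plastic microscope-slide box, 85 x 60 x 30 mm (x, y, z), loose. Not to be disturbed. Origin: centre of its underside, z up.
- brush: Bystander: sieve brush about 170 mm long lying loose on the bench along its own x axis, handle to -x, 42 mm wide and 20 mm high. Not to be disturbed. Origin: centre of its underside.
There are look-alikes about, which are no part of the job. What is shaped like the lid but pink is not meant.

How it is judged:
On the way, in this order (a step that is already met when the one before it is completed fails the run):
1. the receiving pan sits upright and fully home in the collar of the holder, released (horizontal distance between pan and base below 0.005 m and z of pan in the frame of base between 0.007 and 0.013 m and angle between pan's own z axis and vertical below 0.07 rad and linear speed of pan below 0.02 m/s and contact force between the fingers and pan below 0.1 N), for 0.2 s.
2. the fine sieve sits upright and fully home on the pan, released, what is below it still in place (horizontal distance between pan and base below 0.005 m and z of pan in the frame of base between 0.007 and 0.013 m and angle between each of pan, fine's own z axis and vertical below 0.07 rad and horizontal distance between fine and pan below 0.005 m and z of fine in the frame of pan between 0.027 and 0.033 m and linear speed of fine below 0.02 m/s and contact force between the fingers and fine below 0.1 N), for 0.2 s.
3. the coarse sieve sits upright and fully home on the fine sieve, released, what is below it still in place (horizontal distance between pan and base below 0.005 m and z of pan in the frame of base between 0.007 and 0.013 m and angle between each of pan, fine, coarse's own z axis and vertical below 0.07 rad and horizontal distance between fine and pan below 0.005 m and z of fine in the frame of pan between 0.027 and 0.033 m and horizontal distance between coarse and fine below 0.005 m and z of coarse in the frame of fine between 0.031 and 0.037 m and linear speed of coarse below 0.02 m/s and contact force between the fingers and coarse below 0.1 N), for 0.2 s.
4. the lid sits upright and fully home on the coarse sieve, released, what is below it still in place (horizontal distance between pan and base below 0.005 m and z of pan in the frame of base between 0.007 and 0.013 m and angle between each of pan, fine, coarse, lid's own z axis and vertical below 0.07 rad and horizontal distance between fine and pan below 0.005 m and z of fine in the frame of pan between 0.027 and 0.033 m and horizontal distance between coarse and fine below 0.005 m and z of coarse in the frame of fine between 0.031 and 0.037 m and horizontal distance between lid and coarse below 0.005 m and z of lid in the frame of coarse between 0.041 and 0.047 m and linear speed of lid below 0.02 m/s and contact force between the fingers and lid below 0.1 N), for 0.2 s.
At the end, for the whole second after the job is handed in: From the bottom up on the holder: pan, fine sieve, coarse sieve, lid; each within 5 mm of the axis of the piece directly below, within 3 mm of its seated height, tilted less than 4 degrees, at rest and not touched by the fingers (all of step 4 and linear speed of each of pan, fine, coarse below 0.02 m/s and contact force between the fingers and pan below 0.1 N and contact force between the fingers and fine below 0.1 N and contact force between the fingers and coarse below 0.1 N).
It fails at once if the jar, slide box or brush is moved more than 15 mm, or the jar tipped over (distance of any of jar, slidebox, brush from where it was at the start of the episode above 0.015 m or angle between jar's own z axis and vertical above 0.4 rad).
It fails at once if a piece is dropped (falls freely at more than 0.6 m/s, about 18 mm) ((contact force between the fingers and pan below 0.05 N and linear speed of pan above 0.6 m/s) or (contact force between the fingers and fine below 0.05 N and linear speed of fine above 0.6 m/s) or (contact force between the fingers and coarse below 0.05 N and linear speed of coarse above 0.6 m/s) or (contact force between the fingers and lid below 0.05 N and linear speed of lid above 0.6 m/s)).
It also fails if it takes over 99 s, if anything falls off the work surface, if the arm or the gripper's body presses on something with over 40 N, if the wrist force passes 120 N, or if a joint passes its speed limit or range.

### The arm

A 7-joint arm with a two-finger parallel gripper is mounted at the origin on the work surface. World frame = base frame: x ahead of the robot, y to its left, z up, the work surface at z = 0. Lengths are in m, angles in rad, forces in N, time in s.
With the tool pointing down it reaches from about 0.4 to 0.875 m from the base axis. Payload 19.3 kg.
Tool frame: the origin (TCP) lies midway between the tips of the shut fingers; the grasp point (between the pads) lies 19 mm behind it (bot.tcp_to_grasp is the distance from the TCP to the grasp point, in m); z points along the fingers, y is the direction in which the jaws open and shut (so a half turn about z gives the same grasp; the last joint's range is limited). The gripper opens to 85 mm and grips with 20 to 120 N. Pads are 22 mm wide; open, the fingers measure 114 mm over their backs; the gripper's body (76 mm by 85 mm) begins 54 mm behind the grasp point. The pads swing forward as they close: fully open they stand 13 mm farther back than shut.
Start: joints at [1.047, 0.521, -0.036, 1.599, 0.021, 1.021, -0.113], TCP at [0.274, -0.562, 0.231] pointing down, gripper open.
Joint ranges: [-2.91, 2.91], [-0.3, 2.13], [-1.5, 1.42], [0.17, 2.43], [-1.26, 4.41], [0.16, 1.93], [-2.52, 2.52]. Speed limits (rad/s): [1.89, 1.89, 2.39, 2.39, 3.01, 3.01, 3.01].

### API

Orientations are given as [roll, pitch, yaw] about the fixed x, y, z axes, in that order (R = Rz(yaw) Ry(pitch) Rx(roll)).
In Python, from workcell import bot gives the robot as it stands. The module is installed in compiled form; this text tells all that it offers.
- The arm moves only by the tool drive_tool, never from a script. Its argument "series" is a list of rows, each a list of 5 numbers: the opening in per cent of the stroke, from 0 (shut) to 100 (fully open), then the shift along the world's x, y, z in m, then the turn about the world's z in rad. A call has 1 to 12 rows; each row shifts and turns the pose as measured when the row begins; what a row does not reach is not made up. A row lasts 1/10 s, in which the tool goes at most 50 mm and 8.59 degrees, less where a joint would pass 70% of its speed; a pose out of reach is approached as far as the arm can. A call with a gripper value outside its range is refused whole. The fingers move at their own pace and stop on an object; "newtons" is the grip in N (left out, the last holds). Time passes only in rows, so rows that do not move let the fingers close. It gives the time, the measured TCP pose, the force and the opening at its end, in the units of the state.
- bot.observe(): the state, without advancing time (a new reading comes with each control period).
- bot.grab_frame(name): name is "scene" or "top"; returns the picture (384x512x3 uint8, red, green, blue); there is no depth.
- bot.camera_info(name): a dict with "fx", "fy", "cx", "cy" (pixels), "k1" (the pictures are not rectified: a ray, as slopes to the right and down, at radius r is drawn at 1 + k1 r^2 times it, then the intrinsics apply), "cam_to_world" (4x4, takes a point from camera to world coordinates). Camera axes: x right, y down, z forward; pixel columns grow to the right and rows downward; lengths in m; the calibration is good to about 2 mm. A picture is of the moment at which its call begins. camera_info takes no time and is no camera call.
- bot.job_done(): hands the job in, once; it reports no verdict.
Trained networks look in the newest picture that a camera, given by its name, has taken for a name from the list of things; names that differ only in an ending like _2 or _b are one class to them, and where a whole thing is asked for, a point or a joint stands for the part that bears it (a point fixed in the world has none). Each returns a list of dicts, best first, with "conf" (0 to 1); they miss things now and then, are a little off and sometimes report something else, mostly with a low value. They report only what shows in the picture. A call takes as long as a camera call. They do not tell look-alikes from the thing itself.
- bot.masks_of(camera, target): "mask" (384x512 bool, what is visible of it) and "point" ([column, row] in pixels, amid what is visible of it).
The state is a dict: "clock": time; "qpos": joint angles; "qd": joint speeds; "joint_efforts": joint torques, N m; "position": TCP position; "tool_rot": TCP orientation; "force": force on the tool from outside, world axes, zero at the start; "moment": the same for the moment, N m; "grip_width": finger opening in m.
Only numpy, scipy, OpenCV 4.12 (cv2) and the standard library are available. Lean on these libraries where they do the work, as an engineer would, in place of code of your own. Each camera call takes 0.05 s, during which the arm holds its last target.

## Working session

There is one attempt and no reset: what is moved stays moved. The work goes in short steps, Python scripts to look and compute and a tool call to move; the robot and the scene stay as the last step left them, time stands still between calls to the robot, and variables do not carry over. Pictures are saved under pics/ and viewed, and the job is handed in when it is done.

Besides the shell and the picture viewer there is one more tool, called after "Request:" by a JSON object that holds its "op" and its "data". drive_tool: Moves the arm, as the interface text tells. Its arguments: {"type":"object","properties":{"series":{"type":"array","items":{"type":"array","items":{"type":"number"}}},"newtons":{"type":"number"}},"required":["series"]}

```bash
mkdir -p pics; ls
python3 - <<'E'
from workcell import bot
import cv2
s=bot.observe();print({k:(v if not hasattr(v,'round') else v) for k,v in s.items()})
for c in("scene","top"):
    im=bot.grab_frame(c);cv2.imwrite(f"pics/{c}0.png",im[:,:,::-1]);print(bot.camera_info(c))
print(bot.tcp_to_grasp)
E
```

```text
pics
{'clock': 0.0, 'qpos': array([ 1.04682346,  0.52202002, -0.03635764,  1.59998515,  0.02119352,
        1.0211029 , -0.11283681]), 'qd': array([-3.62675422e-04, -1.76148140e-04,  1.10643604e-04,  1.16752478e-04,
       -5.96636632e-04, -3.32617021e-05, -1.37344972e-03]), 'joint_efforts': array([-1.76423114e-04, -9.27102757e+01,  1.98024720e+00, -3.69935632e+01,
        1.79134874e-02,  8.18618399e-03, -4.34278388e-05]), 'position': array([ 0.27381468, -0.56146   ,  0.23072983]), 'tool_rot': array([-3.14046341e+00,  5.99502467e-05,  4.53748543e-01]), 'force': array([1.15272263, 0.59116792, 0.06714721]), 'moment': array([0.04048868, 0.01537781, 0.01153992]), 'grip_width': 0.08528839718076585}
{'fx': 381.15997765901744, 'fy': 381.15997765901744, 'cx': 266.40299620233094, 'cy': 190.5008398191487, 'k1': -0.1246986834968517, 'cam_to_world': array([[-0.76175238,  0.41254695, -0.49953811,  1.00550613],
       [ 0.64741376,  0.45584805, -0.61078473,  0.51168579],
       [-0.0242639 , -0.78867456, -0.61433191,  0.54178225],
       [ 0.        ,  0.        ,  0.        ,  1.        ]])}
{'fx': 365.6283777074129, 'fy': 365.6283777074129, 'cx': 257.2882237523227, 'cy': 185.01426733082863, 'k1': -0.10301717566410232, 'cam_to_world': array([[-0.01979057, -0.99067047,  0.13483454,  0.47970629],
       [-0.99977979,  0.02055068,  0.00424773, -0.02860854],
       [-0.00697904, -0.13472079, -0.99085902,  0.88681572],
       [ 0.        ,  0.        ,  0.        ,  1.        ]])}
0.0187
```

View pics/scene0.png

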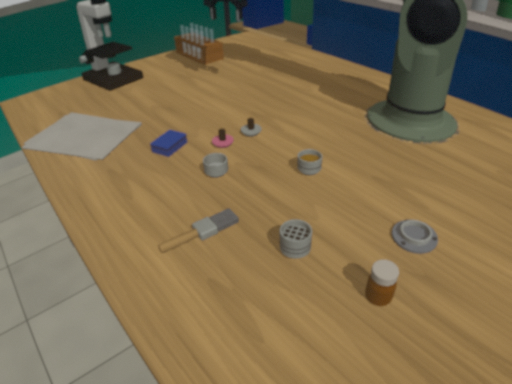

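View pics/top0.png

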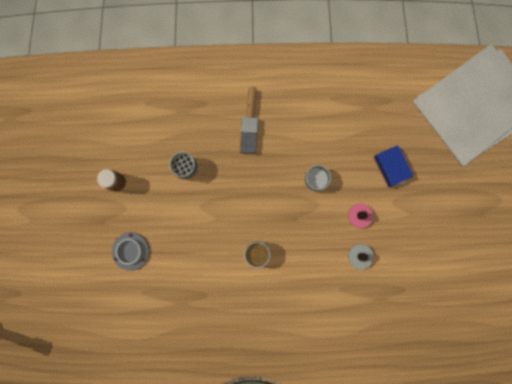

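```bash
cat > h.py <<'E'
from workcell import bot
import numpy as np, cv2
def cam(c):
    i=bot.camera_info(c);K=np.array([[i['fx'],0,i['cx']],[0,i['fy'],i['cy']],[0,0,1]]);return K,np.array([i['k1'],0,0,0,0.]),np.array(i['cam_to_world'])
def ray(c,px):
    K,d,T=cam(c);u=cv2.undistortPoints(np.array(px,float).reshape(-1,1,2),K,d).reshape(-1,2)
    return T[:3,3],np.c_[u,np.ones(len(u))]@T[:3,:3].T
def onz(c,px,z):
    o,r=ray(c,px);return o+r*((z-o[2])/r[:,2])[:,None]
def proj(c,P):
    K,d,T=cam(c);W=np.linalg.inv(T);return cv2.projectPoints(np.array(P,float).reshape(-1,1,3),cv2.Rodrigues(W[:3,:3])[0],W[:3,3],K,d)[0].reshape(-1,2)
E
python3 - <<'E'
from h import *
for c,z in(("top",0.02),("scene",.02)):
  for n in "base pan fine coarse lid jar slidebox brush".split():
    for d in bot.masks_of(c,n):
        p=d['point'];m=d['mask'];ys,xs=np.nonzero(m)
        print(c,n,round(d['conf'],2),np.round(p),m.sum(),(xs.min(),xs.max(),ys.min(),ys.max()),onz(c,[p],z).round(3))
print(bot.observe()['clock'])
E
```

```text
top base 0.76 [129. 250.] 1094 (np.int64(112), np.int64(148), np.int64(233), np.int64(270)) [[0.449 0.284 0.02 ]]
top pan 0.69 [317. 180.] 535 (np.int64(305), np.int64(330), np.int64(165), np.int64(190)) [[ 0.608 -0.169  0.02 ]]
top fine 0.74 [255. 254.] 610 (np.int64(243), np.int64(271), np.int64(241), np.int64(268)) [[ 0.435 -0.017  0.02 ]]
top coarse 0.62 [183. 164.] 621 (np.int64(169), np.int64(197), np.int64(152), np.int64(179)) [[0.652 0.155 0.02 ]]
top coarse 0.38 [317. 178.] 526 (np.int64(305), np.int64(330), np.int64(165), np.int64(190)) [[ 0.611 -0.168  0.02 ]]
top lid 0.89 [361. 258.] 465 (np.int64(349), np.int64(372), np.int64(244), np.int64(268)) [[ 0.42  -0.265  0.02 ]]
top lid 0.87 [360. 215.] 512 (np.int64(348), np.int64(372), np.int64(202), np.int64(228)) [[ 0.521 -0.268  0.02 ]]
top jar 0.62 [113. 183.] 456 (np.int64(97), np.int64(125), np.int64(170), np.int64(190)) [[0.61  0.328 0.02 ]]
top slidebox 0.96 [392. 166.] 1027 (np.int64(374), np.int64(412), np.int64(146), np.int64(187)) [[ 0.636 -0.354  0.02 ]]
top brush 0.84 [249. 128.] 810 (np.int64(241), np.int64(257)
[... 645 characters left out ...]
lid 0.83 [250. 128.] 240 (np.int64(241), np.int64(260), np.int64(118), np.int64(136)) [[ 0.427 -0.259  0.02 ]]
scene lid 0.81 [223. 139.] 260 (np.int64(212), np.int64(232), np.int64(128), np.int64(147)) [[ 0.521 -0.259  0.02 ]]
scene lid 0.26 [205. 229.] 1251 (np.int64(157), np.int64(238), np.int64(208), np.int64(252)) [[0.753 0.007 0.02 ]]
scene jar 0.97 [380. 283.] 1184 (np.int64(365), np.int64(398), np.int64(260), np.int64(304)) [[0.604 0.319 0.02 ]]
scene slidebox 0.71 [168. 143.] 680 (np.int64(151), np.int64(187), np.int64(130), np.int64(156)) [[ 0.644 -0.348  0.02 ]]
scene brush 0.92 [205. 227.] 1118 (np.int64(160), np.int64(238), np.int64(210), np.int64(251)) [[0.75  0.002 0.02 ]]
0.9
```

```bash
cat >> h.py <<'E'
from scipy.optimize import minimize
PROF={'pan':[(0,21),(10,25),(10,30),(40,30)],'fine':[(0,21),(10,25),(10,30),(44,30)],'coarse':[(0,21),(10,25),(10,30),(54,30)],
'lid':[(0,21),(10,25),(10,30),(15,30),(15,10),(45,10)],'base':[(0,46),(8,46),(8,31),(20,31)],'jar':[(0,24),(70,24)]}
A=np.linspace(0,2*np.pi,49)[:-1]
def sil(c,n,x,y,z0=0,S=4):
    m=np.zeros((384*S,512*S),np.uint8);pr=PROF[n]
    for (z1,r1),(z2,r2) in zip(pr,pr[1:]):
        P=[(x+r*1e-3*np.cos(a),y+r*1e-3*np.sin(a),z0+z*1e-3) for z,r in((z1,r1),(z2,r2)) for a in A]
        q=(proj(c,P)+.5)*S
        cv2.fillConvexPoly(m,cv2.convexHull(np.round(q*16).astype(np.int32)),1,shift=4)
    return cv2.resize(m.astype(np.float32),(512,384),interpolation=cv2.INTER_AREA)
def fit(cs,n,masks,x,y,z0=0):
    f=lambda p:sum(np.abs(sil(c,n,p[0],p[1],z0)-m).sum()/m.sum() for c,m in zip(cs,masks))
    r=minimize(f,[x,y],method='Nelder-Mead',options=dict(initial_simplex=[[x,y],[x+.01,y],[x,y+.01]],xatol=2e-4,fatol=1e-4,maxiter=80))
    return r.x,r.fun
E
python3 - <<'E'
from h import *
init=dict(base=(.449,.284),pan=(.608,-.169),fine=(.435,-.017),coarse=(.645,.15),lid=(.42,-.265),jar=(.61,.328))
for n,(x,y) in init.items():
  M={}
  for c in("top","scene"):
    b=[(np.linalg.norm(onz(c,[d['point']],.02)[0,:2]-[x,y]),d) for d in bot.masks_of(c,n)]
    b=[d for e,d in b if e<.035]
    if b: M[c]=b[0]['mask'].astype(np.float32);p,e=fit([c],n,[M[c]],x,y);print(n,c,p.round(4),round(e,3))
  p,e=fit(list(M),n,list(M.values()),x,y);print(n,'both',p.round(4),round(e,3))
E
python3 - <<'E'
import cv2
t=cv2.imread('pics/top0.png')
a=[t[v-20:v+20,u-20:u+20] for u,v in((318,179),(258,255),(183,166),(361,257),(361,216),(130,251))]
cv2.imwrite('pics/crop0.png',cv2.vconcat([cv2.hconcat([cv2.resize(x,(260,260),interpolation=2) for x in a[i:i+3]]) for i in(0,3)]))
E
```

```text
base top [0.4451 0.2884] 0.066
base scene [0.4428 0.287 ] 0.059
base both [0.4443 0.2875] 0.141
pan top [ 0.6111 -0.1682] 0.062
pan both [ 0.6111 -0.1682] 0.062
fine top [ 0.4355 -0.0205] 0.081
fine scene [ 0.4312 -0.0196] 0.132
fine both [ 0.4344 -0.0194] 0.234
coarse top [0.6462 0.1516] 0.04
coarse scene [0.6432 0.1511] 0.132
coarse both [0.6459 0.1518] 0.188
lid top [ 0.4238 -0.2653] 0.12
lid scene [ 0.4217 -0.2666] 0.105
lid both [ 0.4229 -0.2659] 0.23
jar top [0.6163 0.3243] 0.215
jar scene [0.6108 0.3245] 0.14
jar both [0.6162 0.3268] 0.37
```

View pics/crop0.png

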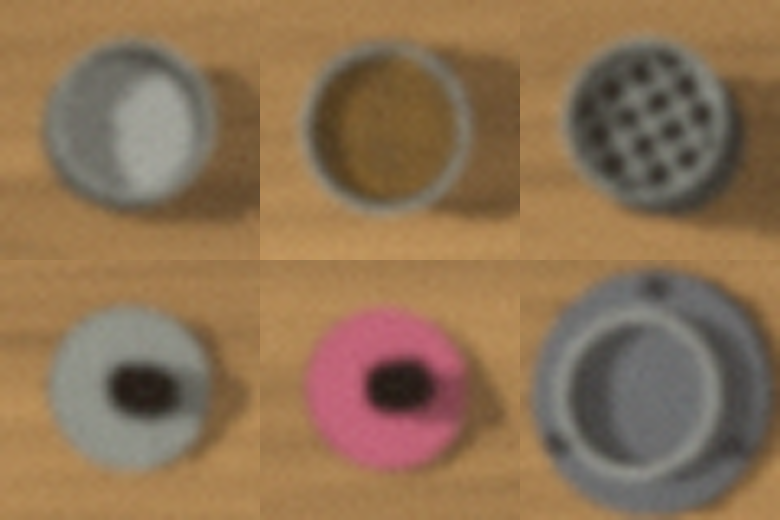

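Top view: pan (318,179) has a bright closed bottom with no mesh. Fine sieve (258,255) has the brass mesh, and the coarse sieve (183,166) the thick grid. There are two lid-shaped things: grey at (361,258) and pink at (361,216). The grey one is meant, because pink is excluded; the crop confirms this. The holder is at (130,251). Now going above the pan.

Request:
{"op": "drive_tool", "data": {"series": [[100, 0.028, 0.033, 0, 0], [100, 0.028, 0.033, 0, 0], [100, 0.028, 0.033, 0, 0], [100, 0.028, 0.033, 0, 0], [100, 0.028, 0.033, 0, 0], [100, 0.028, 0.033, 0, 0], [100, 0.028, 0.033, 0, 0], [100, 0.028, 0.033, 0, 0], [100, 0.028, 0.033, 0, 0], [100, 0.028, 0.033, 0, 0], [100, 0.028, 0.033, 0, 0], [100, 0.028, 0.033, 0, 0]], "newtons": 30}}

```text
clock: 2.7
position: [0.6153, -0.1542, 0.2324]
tool_rot: [3.138, 0.001, 0.442]
force: [1.0, -0.5, -0.5]
grip_width: 0.0855
```

Request:
{"op": "drive_tool", "data": {"series": [[100, -0.0055, -0.014, -0.04, 0], [100, 0, 0, -0.04, 0], [100, 0, 0, -0.04, 0], [100, 0, 0, -0.04, 0], [100, 0, 0, -0.02, 0], [100, 0, 0, -0.01, 0], [100, 0, 0, 0, 0]]}}

```text
clock: 3.4
position: [0.6145, -0.1595, 0.0365]
tool_rot: [3.138, -0.005, 0.453]
force: [0.7, 0.4, 0.5]
grip_width: 0.0856
```

Run:
```python
from h import *
t=bot.grab_frame("top")[:,:,::-1];s=bot.grab_frame("scene")[:,:,::-1]
cv2.imwrite('pics/a1.png',cv2.hconcat([cv2.resize(t[120:240,258:378],(390,390),interpolation=2),cv2.resize(s[80:200,150:270],(390,390),interpolation=2)]))
print(bot.observe()['position'])
```

```text
[ 0.61547945 -0.1598053   0.03828572]
```

View pics/a1.png

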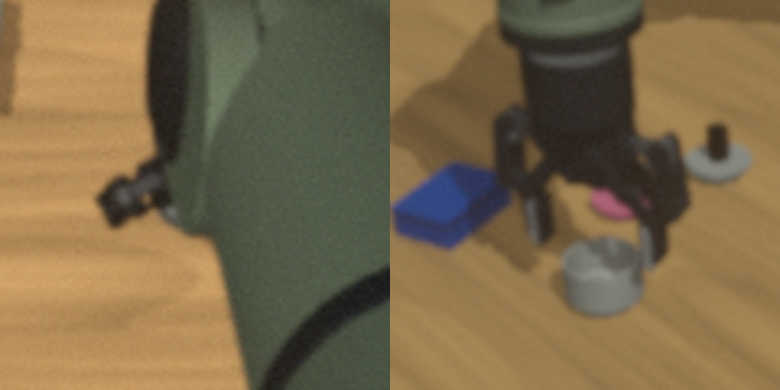

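Request:
{"op": "drive_tool", "data": {"series": [[100, -0.006, -0.008, 0, 0], [100, 0, 0, 0, 0], [100, 0, 0, 0, 0]]}}

```text
clock: 3.8
position: [0.6107, -0.1694, 0.0419]
tool_rot: [3.133, -0.011, 0.452]
force: [-0.1, 0.5, 0.8]
grip_width: 0.0853
```

Run:
```python
from h import *
print(bot.observe()['position'])
for d in bot.masks_of("scene","pan"):
    p=d['point'];print(d['conf'],p,onz("scene",[p],.02),fit(["scene"],"pan",[d['mask'].astype(np.float32)],.61,-.168))
bot.grab_frame("scene")
for d in bot.masks_of("scene","pan"):
    p=d['point'];print(d['conf'],p,onz("scene",[p],.02),fit(["scene"],"pan",[d['mask'].astype(np.float32)],.61,-.168))
print(bot.observe()['position'])
```

```text
[ 0.61073319 -0.16937016  0.04191804]
0.66 [216.1, 160.8] [[ 0.59628017 -0.18351094  0.02      ]] (array([ 0.61010567, -0.16730595]), np.float64(0.06532416492700577))
0.73 [216.0, 163.0] [[ 0.60208324 -0.17544661  0.02      ]] (array([ 0.60991696, -0.16796321]), np.float64(0.117463618516922))
[ 0.61056841 -0.16919484  0.04137337]
```

Request:
{"op": "drive_tool", "data": {"series": [[100, 0, 0.001, -0.014, 0], [100, 0, 0, -0.014, 0], [100, 0, 0, 0, 0]]}}

```text
clock: 4.25
position: [0.6106, -0.1676, 0.011]
tool_rot: [3.134, -0.01, 0.453]
force: [-1.3, 0.5, 0.0]
grip_width: 0.0854
```

Request:
{"op": "drive_tool", "data": {"series": [[0, 0, 0, 0.002, 0], [0, 0, 0, 0, 0], [0, 0, 0, 0, 0], [0, 0, 0, 0, 0], [0, 0, 0, 0, 0], [0, 0, 0, 0, 0], [0, 0, 0, 0, 0], [0, 0, 0, 0, 0]], "newtons": 35}}

```text
clock: 5.05
position: [0.6105, -0.1674, 0.013]
tool_rot: [3.134, -0.01, 0.453]
force: [0.2, 0.9, -1.4]
grip_width: 0.0597
```

Gripped, with the opening at 59.7 mm, which matches the pan. Lifting.

Request:
{"op": "drive_tool", "data": {"series": [[0, 0, 0, 0.03, 0], [0, 0, 0, 0.04, 0], [0, 0, 0, 0.03, 0], [0, 0, 0, 0, 0]]}}

```text
clock: 5.45
position: [0.6092, -0.167, 0.1152]
tool_rot: [3.136, -0.008, 0.454]
force: [0.5, -0.4, -1.0]
grip_width: 0.0592
```

Request:
{"op": "drive_tool", "data": {"series": [[0, -0.015, 0.041, 0, 0], [0, -0.015, 0.041, 0, 0], [0, -0.015, 0.041, 0, 0], [0, -0.015, 0.041, 0, 0], [0, -0.015, 0.041, 0, 0], [0, -0.015, 0.041, 0, 0], [0, -0.015, 0.041, 0, 0], [0, -0.015, 0.041, 0, 0], [0, -0.015, 0.041, 0, 0], [0, -0.015, 0.041, 0, 0], [0, -0.012, 0.031, 0, 0], [0, 0, 0, 0, 0]]}}

```text
clock: 6.65
position: [0.435, 0.2873, 0.1102]
tool_rot: [3.135, -0.005, 0.45]
force: [-0.3, -0.6, -0.9]
grip_width: 0.0592
```

Request:
{"op": "drive_tool", "data": {"series": [[0, 0.009, 0, -0.02, 0], [0, 0, 0, 0, 0], [0, 0, 0, 0, 0]]}}

```text
clock: 6.95
position: [0.4432, 0.2874, 0.089]
tool_rot: [3.135, -0.004, 0.452]
force: [-0.6, -0.9, -1.3]
grip_width: 0.0592
```

```bash
cat >> h.py <<'E'
def inhand(n,gz,tag,under=()):
    s=bot.observe();x,y,z=s['position'];print('tcp',s['position'].round(4),s['tool_rot'].round(4),s['clock'])
    out=[]
    for c in("top","scene"):
        im=bot.grab_frame(c)[:,:,::-1].copy()
        z0=z-gz
        u,v=proj(c,[[x,y,z0]])[0].astype(int)
        for d in bot.masks_of(c,n):
            ys,xs=np.nonzero(d['mask']);
            if abs(xs.mean()-u)+abs(ys.mean()-v)<60:
                p,e=fit([c],n,[d['mask'].astype(np.float32)],x,y,z0);print(c,round(d['conf'],2),p.round(4),round(e,3),d['mask'].sum())
        cr=im[max(v-60,0):v+60,max(u-60,0):u+60];out.append(cv2.resize(cr,(390,390),interpolation=2))
    cv2.imwrite(f'pics/{tag}.png',cv2.hconcat(out))
E
python3 -c "
from h import *
inhand('pan',.013,'b1')"
```

```text
tcp [0.4432 0.2874 0.089 ] [ 3.1349 -0.004   0.4525] 6.95
top 0.65 [0.4416 0.2816] 2.143 238
scene 0.93 [0.4428 0.2859] 0.041 951
```

View pics/b1.png

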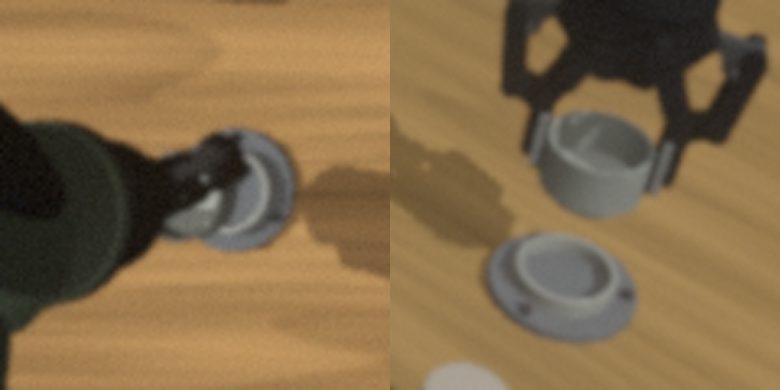

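The scene crop shows the pan upright between the pads, above the holder and offset from it by about 1 mm in y. Lowering.

Request:
{"op": "drive_tool", "data": {"series": [[0, 0.0, 0.001, -0.025, 0], [0, 0, 0, -0.02, 0], [0, 0, 0, -0.008, 0], [0, 0, 0, 0, 0]]}}

```text
clock: 7.55
position: [0.4449, 0.2885, 0.0377]
tool_rot: [3.136, -0.01, 0.45]
force: [-0.5, -0.2, -1.5]
grip_width: 0.0593
```

Request:
{"op": "drive_tool", "data": {"series": [[0, 0, 0, -0.004, 0], [0, 0, 0, -0.003, 0], [0, 0, 0, -0.002, 0], [0, 0, 0, 0, 0]]}}

```text
clock: 7.95
position: [0.446, 0.289, 0.0303]
tool_rot: [3.136, -0.012, 0.45]
force: [-0.9, 0.9, -1.9]
grip_width: 0.0594
```

Request:
{"op": "drive_tool", "data": {"series": [[0, -0.0015, -0.0005, -0.002, 0], [0, 0, 0, -0.003, 0], [0, 0, 0, -0.002, 0], [0, 0, 0, 0, 0]]}}

```text
clock: 8.35
position: [0.4445, 0.2886, 0.0232]
tool_rot: [3.136, -0.013, 0.45]
force: [0.4, 0.1, -0.7]
grip_width: 0.059
```

Request:
{"op": "drive_tool", "data": {"series": [[0, 0, 0, -0.0015, 0], [0, 0, 0, -0.001, 0], [0, 0, 0, 0, 0]]}}

```text
clock: 8.65
position: [0.4448, 0.2888, 0.0227]
tool_rot: [3.136, -0.014, 0.45]
force: [0.1, -0.0, -0.6]
grip_width: 0.0595
```

```bash
python3 -c "
from h import *
inhand('pan',.0127,'b2')"
```

```text
tcp [0.4448 0.2888 0.0227] [ 3.1363 -0.014   0.4498] 8.65
top 0.55 [0.4435 0.2731] 2.756 168
scene 0.81 [0.4461 0.288 ] 0.079 828
```

View pics/b2.png

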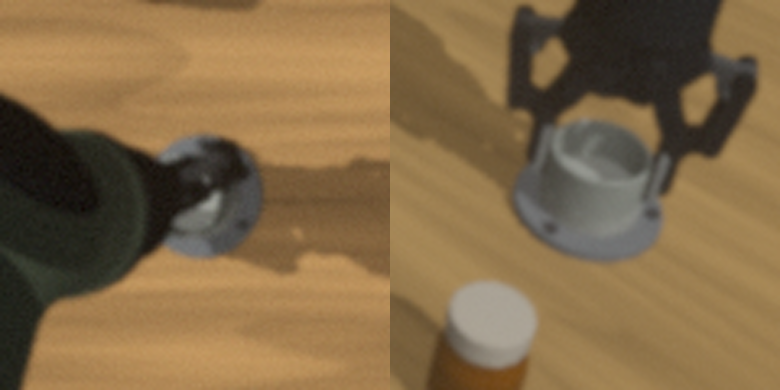

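The pan looks home in the collar with the collar hidden. Releasing.

Request:
{"op": "drive_tool", "data": {"series": [[100, 0, 0, 0, 0], [100, 0, 0, 0, 0], [100, 0, 0, 0, 0], [100, 0, 0, 0, 0], [100, 0, 0, 0, 0], [100, 0, 0, 0, 0]]}}

```text
clock: 9.45
position: [0.445, 0.2889, 0.0219]
tool_rot: [3.136, -0.014, 0.45]
force: [-0.7, -0.1, -0.8]
grip_width: 0.0855
```

Request:
{"op": "drive_tool", "data": {"series": [[100, 0, 0, 0.02, 0], [100, 0, 0, 0.03, 0], [100, 0, 0, 0.04, 0], [100, 0, 0, 0.04, 0], [100, 0, -0.035, 0.03, 0], [100, 0, -0.045, 0, 0], [100, 0, -0.045, 0, 0], [100, 0, -0.045, 0, 0], [100, 0, -0.045, 0, 0], [100, 0, -0.045, 0, 0], [100, 0, -0.045, 0, 0], [100, 0, 0, 0, 0]]}}

```text
clock: 10.65
position: [0.4412, -0.0267, 0.1891]
tool_rot: [3.135, -0.017, 0.453]
force: [-0.2, 1.7, 0.2]
grip_width: 0.0853
```

Run:
```python
from h import *
s=bot.observe();print(s['position'],s['tool_rot'],s['grip_width'])
o=[]
for c in("top","scene"):
    im=bot.grab_frame(c)[:,:,::-1]
    for d in bot.masks_of(c,"pan"):
        w=onz(c,[d['point']],.03)[0,:2]
        print(c,d['conf'],w)
        if np.hypot(*(w-[.445,.288]))<.04: print(fit([c],'pan',[d['mask'].astype(np.float32)],.444,.288,.01))
    u,v=proj(c,[[.444,.288,.03]])[0].astype(int)
    cr=im[v-40:v+40,u-40:u+40]; o.append(cv2.resize(cr,(390,390),interpolation=2))
cv2.imwrite('pics/b3.png',cv2.hconcat(o))
```

```text
[ 0.44123537 -0.02670739  0.18910067] [ 3.13516413 -0.01705856  0.45341283] 0.08531095223348258
top 0.71 [0.43992433 0.28655684]
(array([0.44655254, 0.28640114]), np.float64(0.09213361889123917))
scene 0.73 [0.43242649 0.28372178]
(array([0.4461604 , 0.28780187]), np.float64(0.06681791692972183))
```

View pics/b3.png

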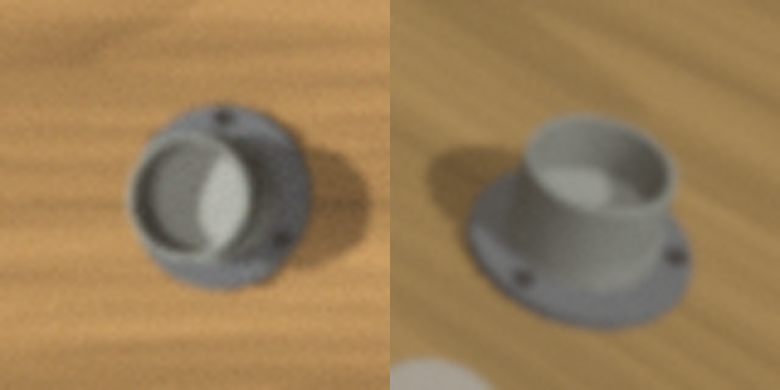

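Pan is seated, with both views consistent. Next, the fine sieve.

Request:
{"op": "drive_tool", "data": {"series": [[100, -0.0077, 0.0067, -0.03, 0], [100, 0, 0, -0.04, 0], [100, 0, 0, -0.035, 0], [100, 0, 0, -0.02, 0], [100, 0, 0, 0, 0], [100, 0, 0, 0, 0]]}}

```text
clock: 11.45
position: [0.4354, -0.0049, 0.0612]
tool_rot: [3.138, -0.023, 0.475]
force: [0.4, 0.1, 0.4]
grip_width: 0.0856
```

Request:
{"op": "drive_tool", "data": {"series": [[100, -0.002, -0.015, 0, -0.02], [100, 0, 0, 0, 0], [100, 0, 0, 0, 0]]}}

```text
clock: 11.75
position: [0.4352, -0.0181, 0.0642]
tool_rot: [3.137, -0.027, 0.458]
force: [-0.1, 0.0, 0.1]
grip_width: 0.0855
```

Run:
```python
from h import *
s=bot.observe();print(s['position'],s['tool_rot'],s['qpos'].round(3))
o=[]
for c in("top","scene"):
    im=bot.grab_frame(c)[:,:,::-1]
    for d in bot.masks_of(c,"fine"):
        w=onz(c,[d['point']],.03)[0,:2]
        print(c,d['conf'],w)
        if np.hypot(*(w-[.434,-.02]))<.04: print(fit([c],'fine',[d['mask'].astype(np.float32)],.434,-.02))
    u,v=proj(c,[[.434,-.02,.03]])[0].astype(int)
    cr=im[v-50:v+50,u-50:u+50]; o.append(cv2.resize(cr,(390,390),interpolation=2))
cv2.imwrite('pics/c1.png',cv2.hconcat(o))
```

```text
[ 0.43521087 -0.01813673  0.06418669] [ 3.13674683 -0.02677062  0.45769024] [-0.045  0.517 -0.058  2.229  0.065  0.37  -1.269]
scene 0.75 [0.43583249 0.28494492]
scene 0.66 [ 0.43509471 -0.01244078]
(array([ 0.43206475, -0.01993449]), np.float64(0.04248715937137604))
```

View pics/c1.png

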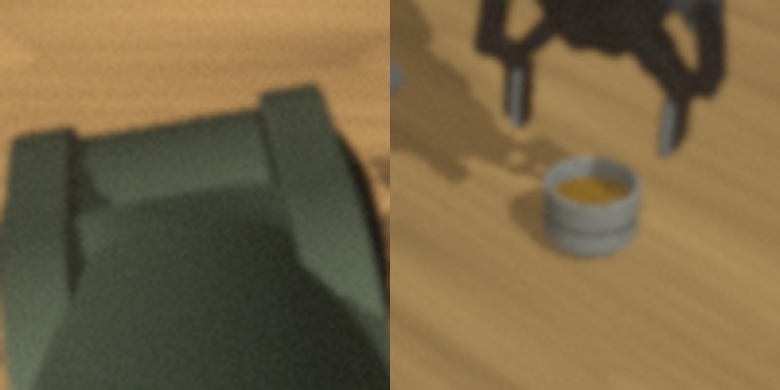

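Request:
{"op": "drive_tool", "data": {"series": [[100, -0.0015, -0.002, -0.025, 0], [100, 0, 0, -0.02, 0], [100, 0, 0, 0, 0]]}}

```text
clock: 12.25
position: [0.4344, -0.0194, 0.0184]
tool_rot: [3.136, -0.029, 0.459]
force: [0.1, 0.4, 0.6]
grip_width: 0.0853
```

Request:
{"op": "drive_tool", "data": {"series": [[0, -0.001, -0.0005, -0.002, 0], [0, 0, 0, 0, 0], [0, 0, 0, 0, 0], [0, 0, 0, 0, 0], [0, 0, 0, 0, 0], [0, 0, 0, 0, 0], [0, 0, 0, 0, 0]]}}

```text
clock: 12.95
position: [0.4345, -0.0196, 0.0193]
tool_rot: [3.135, -0.031, 0.46]
force: [-0.0, -0.2, -1.1]
grip_width: 0.0592
```

Request:
{"op": "drive_tool", "data": {"series": [[0, 0, 0, 0.03, 0], [0, 0, 0, 0.04, 0], [0, 0, 0, 0.04, 0], [0, 0.001, 0.04, 0, 0], [0, 0.001, 0.045, 0, 0], [0, 0.001, 0.045, 0, 0], [0, 0.001, 0.045, 0, 0], [0, 0.001, 0.045, 0, 0], [0, 0.001, 0.04, 0, 0], [0, 0.001, 0.03, 0, 0], [0, 0.001, 0, 0, 0]]}}

```text
clock: 14.05
position: [0.4394, 0.2809, 0.1348]
tool_rot: [3.137, -0.033, 0.453]
force: [-0.3, -1.3, -2.1]
grip_width: 0.0594
```

Request:
{"op": "drive_tool", "data": {"series": [[0, 0.006, 0.006, -0.02, 0], [0, 0, 0, 0, 0]]}}

```text
clock: 14.25
position: [0.4452, 0.2876, 0.1144]
tool_rot: [3.137, -0.033, 0.455]
force: [-0.5, -0.6, -1.7]
grip_width: 0.0589
```

```bash
python3 -c "
from h import *
inhand('fine',.0193,'c2')"
```

```text
tcp [0.4452 0.2876 0.1144] [ 3.1366 -0.0331  0.455 ] 14.25
top 0.74 [0.447  0.2863] 2.666 223
top 0.25 [0.4505 0.2378] 2.237 247
top 0.21 [0.4422 0.2355] 1.384 429
scene 0.82 [0.4418 0.2839] 0.032 1075
```

View pics/c2.png

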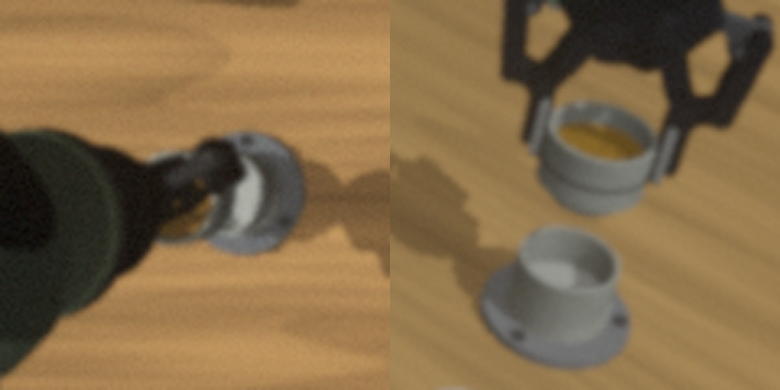

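Request:
{"op": "drive_tool", "data": {"series": [[0, 0.003, 0.002, -0.02, 0], [0, 0, 0, -0.015, 0], [0, 0, 0, 0, 0]]}}

```text
clock: 14.75
position: [0.4502, 0.2877, 0.0836]
tool_rot: [3.137, -0.039, 0.451]
force: [-0.4, -0.2, -0.5]
grip_width: 0.0592
```

```bash
cat >> h.py <<'E'
def fit3(c,n,m,x,y,z):
    f=lambda p:np.abs(sil(c,n,*p)-m).sum()/m.sum()
    r=minimize(f,[x,y,z],method='Nelder-Mead',options=dict(initial_simplex=[[x,y,z],[x+.01,y,z],[x,y+.01,z],[x,y,z+.01]],xatol=2e-4,fatol=1e-4,maxiter=150))
    return r.x.round(4),round(r.fun,3)
E
python3 -c "
from h import *
inhand('fine',.0193,'c3')
m=[d['mask'] for d in bot.masks_of('scene','fine')][0].astype(np.float32)
print(fit3('scene','fine',m,.445,.287,.06))
for d in bot.masks_of('scene','pan'):
  print(d['conf'],d['point'],d['mask'].sum()); print(fit(['scene'],'pan',[d['mask'].astype(np.float32)],.445,.288,.01))
"
```

```text
tcp [0.4502 0.2877 0.0836] [ 3.1369 -0.0392  0.4507] 14.75
top 0.55 [0.4491 0.2765] 2.802 196
scene 0.66 [0.4475 0.2847] 0.068 959
(array([0.4476, 0.2844, 0.0641]), np.float64(0.068))
0.55 [416.6, 228.5] 648
(array([0.4460868 , 0.28867844]), np.float64(0.3737461566925049))
```

View pics/c3.png

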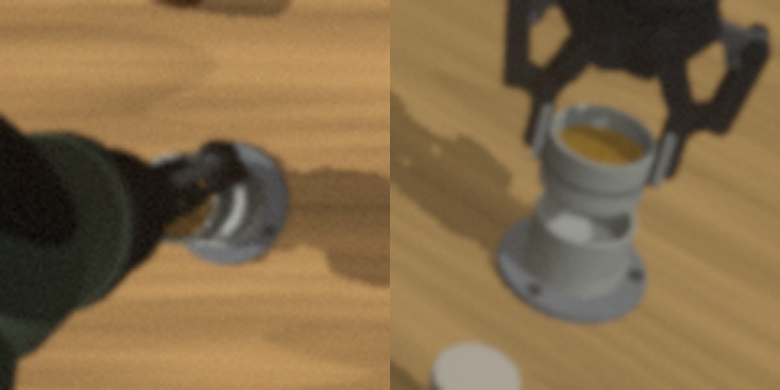

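Request:
{"op": "drive_tool", "data": {"series": [[0, -0.0025, 0.0025, -0.008, 0], [0, 0, 0, -0.004, 0], [0, 0, 0, 0, 0]]}}

```text
clock: 15.35
position: [0.4484, 0.2917, 0.0728]
tool_rot: [3.138, -0.043, 0.451]
force: [-0.7, -0.5, -1.7]
grip_width: 0.0592
```

```bash
python3 -c "
from h import *
inhand('fine',.0193,'c4')
"
```

```text
tcp [0.4484 0.2917 0.0728] [ 3.1379 -0.043   0.4513] 15.35
top 0.78 [0.4493 0.2876] 2.421 213
scene 0.83 [0.4464 0.29  ] 0.059 957
```

View pics/c4.png

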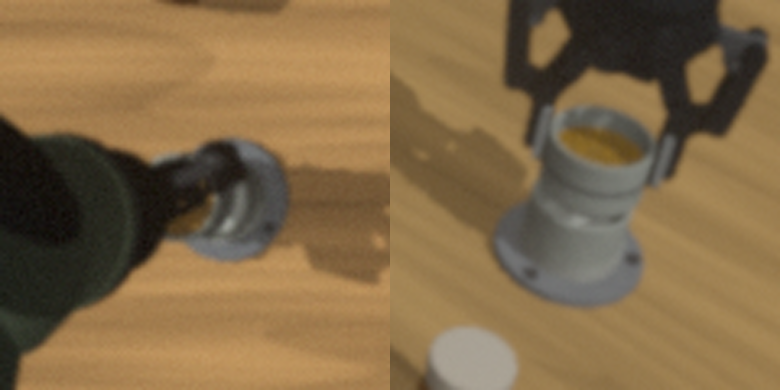

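Request:
{"op": "drive_tool", "data": {"series": [[0, -0.001, -0.0015, -0.005, 0], [0, 0, 0, -0.004, 0], [0, 0, 0, -0.002, 0], [0, 0, 0, 0, 0]]}}

```text
clock: 15.95
position: [0.4478, 0.29, 0.0615]
tool_rot: [3.138, -0.044, 0.451]
force: [-0.1, -0.2, -1.0]
grip_width: 0.059
```

Request:
{"op": "drive_tool", "data": {"series": [[0, -0.0005, -0.0005, -0.002, 0], [0, 0, 0, -0.002, 0], [0, 0, 0, 0, 0]]}}

```text
clock: 16.25
position: [0.4473, 0.2895, 0.0574]
tool_rot: [3.138, -0.044, 0.451]
force: [-1.7, -0.5, 4.9]
grip_width: 0.0594
```

Contact felt at +5 N, at about the seated height. Checking before release.

```bash
python3 -c "
from h import *
inhand('fine',.0174,'c5')
"
```

```text
tcp [0.4473 0.2895 0.0574] [ 3.1381 -0.0442  0.4508] 16.25
top 0.67 [0.4461 0.2777] 3.354 161
scene 0.86 [0.447  0.2884] 0.103 898
```

View pics/c5.png

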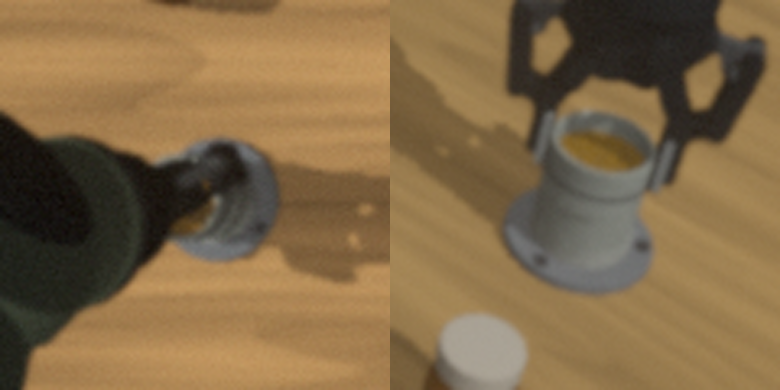

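Request:
{"op": "drive_tool", "data": {"series": [[100, 0, 0, 0, 0], [100, 0, 0, 0, 0], [100, 0, 0, 0, 0], [100, 0, 0, 0, 0], [100, 0, 0, 0, 0], [100, 0, 0, 0, 0]]}}

```text
clock: 17.05
position: [0.4475, 0.2897, 0.0574]
tool_rot: [3.138, -0.045, 0.451]
force: [0.0, -0.3, 0.2]
grip_width: 0.0851
```

The crop shows the fine sieve on the pan with no gap, and the force is zero after opening. Rising and moving towards the coarse sieve.

Request:
{"op": "drive_tool", "data": {"series": [[100, 0, 0, 0.025, 0], [100, 0, 0, 0.035, 0], [100, 0, 0, 0.045, 0], [100, 0.038, -0.025, 0.03, 0], [100, 0.04, -0.028, 0, 0], [100, 0.04, -0.028, 0, 0], [100, 0.04, -0.028, 0, 0], [100, 0.035, -0.025, 0, 0], [100, 0, 0, 0, 0]]}}

```text
clock: 17.95
position: [0.6422, 0.1517, 0.197]
tool_rot: [3.137, -0.046, 0.457]
force: [-0.8, -0.0, -0.3]
grip_width: 0.0852
```

Run:
```python
from h import *
s=bot.observe();print(s['position'],s['tool_rot'],s['qpos'].round(3))
o=[]
for c in("top","scene"):
    im=bot.grab_frame(c)[:,:,::-1]
    for n,X,z in(("fine",[.447,.288],.04),("coarse",[.645,.1515],0),("pan",[.447,.288],.01)):
      for d in bot.masks_of(c,n):
        w=onz(c,[d['point']],z+.02)[0,:2]
        if np.hypot(*(w-X))<.05: print(c,n,round(d['conf'],2),fit([c],n,[d['mask'].astype(np.float32)],*X,z),fit3(c,n,d['mask'].astype(np.float32),*X,z))
    u,v=proj(c,[[.445,.288,.04]])[0].astype(int)
    cr=im[v-40:v+40,u-40:u+40]; o.append(cv2.resize(cr,(390,390),interpolation=2))
cv2.imwrite('pics/c6.png',cv2.hconcat(o))
```

```text
[0.64224279 0.15170845 0.19701379] [ 3.13687365 -0.04627158  0.45666139] [-0.286  0.588 -0.054  1.577  0.036  0.931 -1.465]
top coarse 0.82 (array([0.64610865, 0.15012478]), np.float64(0.04739665985107422)) (array([0.6458, 0.1498, 0.0015]), np.float64(0.046))
scene fine 0.94 (array([0.44810199, 0.28839054]), np.float64(0.05480671301484108)) (array([0.4491, 0.2888, 0.0407]), np.float64(0.056))
scene coarse 0.6 (array([0.64446658, 0.15176498]), np.float64(0.05004699155688286)) (array([ 0.6364,  0.1431, -0.012 ]), np.float64(0.03))
scene pan 0.88 (array([0.44682806, 0.28805362]), np.float64(1.6359097957611084)) (array([-0.2212,  0.0195, -0.6479]), np.float64(0.636))
```

View pics/c6.png

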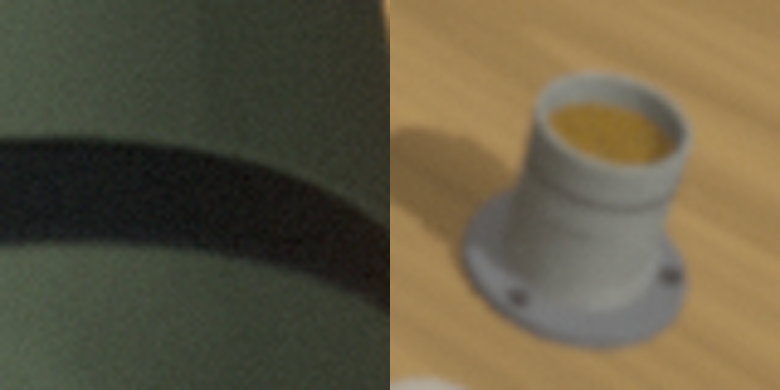

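Request:
{"op": "drive_tool", "data": {"series": [[100, 0.004, 0, -0.03, 0], [100, 0, 0, -0.045, 0], [100, 0, 0, -0.04, 0], [100, 0, 0, -0.015, 0], [100, 0, 0, 0, 0]]}}

```text
clock: 18.85
position: [0.6417, 0.1614, 0.0671]
tool_rot: [3.139, -0.052, 0.468]
force: [-0.9, 0.5, 0.4]
grip_width: 0.0853
```

Request:
{"op": "drive_tool", "data": {"series": [[100, 0.004, -0.0095, 0, -0.015], [100, 0, 0, 0, 0]]}}

```text
clock: 19.05
position: [0.6472, 0.1516, 0.0699]
tool_rot: [3.139, -0.054, 0.453]
force: [-0.7, -0.2, 0.5]
grip_width: 0.0853
```

Request:
{"op": "drive_tool", "data": {"series": [[100, 0, 0, -0.025, 0], [100, 0, 0, -0.022, 0], [100, 0, 0, 0, 0]]}}

```text
clock: 19.35
position: [0.6511, 0.1515, 0.0281]
tool_rot: [3.137, -0.063, 0.451]
force: [-0.4, 0.2, -0.4]
grip_width: 0.0856
```

Request:
{"op": "drive_tool", "data": {"series": [[100, -0.005, 0, -0.004, 0], [100, 0, 0, 0, 0]]}}

```text
clock: 19.55
position: [0.6472, 0.1516, 0.027]
tool_rot: [3.136, -0.066, 0.45]
force: [-0.3, 0.1, -0.7]
grip_width: 0.0855
```

```bash
python3 -c "
from h import *
inhand('coarse',.024,'d1')
"
```

```text
tcp [0.6472 0.1516 0.027 ] [ 3.1362 -0.0661  0.4501] 19.55
scene 0.81 [0.6478 0.1548] 0.086 1040
```

View pics/d1.png

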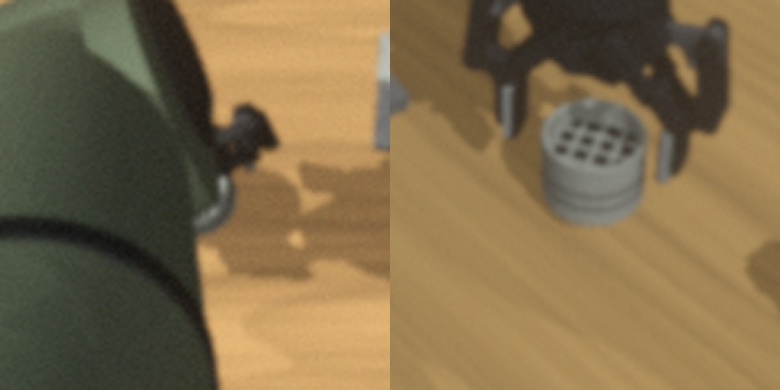

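Request:
{"op": "drive_tool", "data": {"series": [[0, 0, 0, -0.002, 0], [0, 0, 0, 0, 0], [0, 0, 0, 0, 0], [0, 0, 0, 0, 0], [0, 0, 0, 0, 0], [0, 0, 0, 0, 0]]}}

```text
clock: 20.35
position: [0.6486, 0.1518, 0.0258]
tool_rot: [3.136, -0.068, 0.45]
force: [-0.2, -0.2, 1.7]
grip_width: 0.0592
```

Request:
{"op": "drive_tool", "data": {"series": [[0, 0, 0, 0.02, 0], [0, 0, 0, 0.03, 0], [0, 0, 0, 0.03, 0], [0, 0, 0, 0.03, 0], [0, 0, 0, 0.02, 0], [0, 0, 0, 0.005, 0]]}}

```text
clock: 20.95
position: [0.646, 0.1512, 0.1628]
tool_rot: [3.137, -0.063, 0.45]
force: [0.6, 0.1, -0.7]
grip_width: 0.0591
```

Request:
{"op": "drive_tool", "data": {"series": [[0, -0.022, 0.015, 0, 0], [0, -0.027, 0.018, 0, 0], [0, -0.03, 0.02, 0, 0], [0, -0.03, 0.02, 0, 0], [0, -0.03, 0.02, 0, 0], [0, -0.027, 0.018, 0, 0], [0, -0.02, 0.014, 0, 0], [0, -0.01, 0.008, 0, 0], [0, 0, 0, 0, 0]]}}

```text
clock: 21.85
position: [0.4401, 0.2851, 0.1561]
tool_rot: [3.135, -0.056, 0.449]
force: [-0.5, 0.0, -1.6]
grip_width: 0.0593
```

```bash
python3 -c "
from h import *
inhand('coarse',.0258,'d2')
m=[d['mask'] for d in bot.masks_of('scene','coarse')][0].astype(np.float32)
print(fit3('scene','coarse',m,.447,.287,.13))
for d in bot.masks_of('scene','fine')[:2]: print(d['conf'],fit(['scene'],'fine',[d['mask'].astype(np.float32)],.448,.288,.04))
"
```

```text
tcp [0.4401 0.2851 0.1561] [ 3.1352 -0.056   0.449 ] 21.85
top 0.77 [0.4369 0.2724] 2.68 264
scene 0.72 [0.4371 0.2812] 0.063 1215
(array([0.4227, 0.2754, 0.1204]), np.float64(0.041))
0.97 (array([0.44753675, 0.28780333]), np.float64(0.04267507791519165))
```

View pics/d2.png

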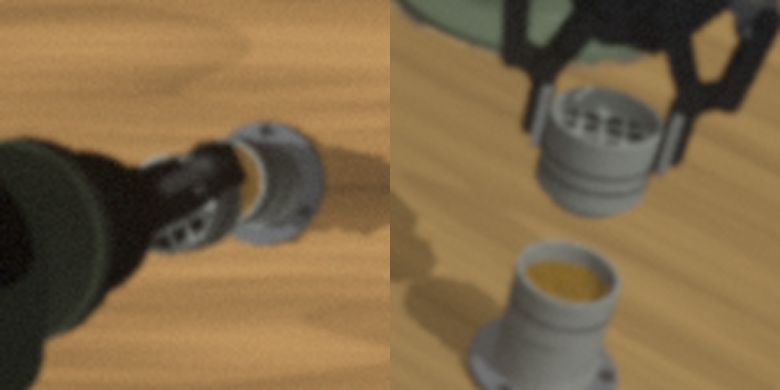

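Request:
{"op": "drive_tool", "data": {"series": [[0, 0.004, 0.002, -0.015, 0], [0, 0.003, 0.002, -0.01, 0], [0, 0, 0, -0.006, 0], [0, 0, 0, 0, 0]]}}

```text
clock: 22.55
position: [0.4508, 0.2863, 0.122]
tool_rot: [3.134, -0.056, 0.443]
force: [0.2, -0.3, -1.5]
grip_width: 0.0593
```

```bash
python3 -c "
from h import *
inhand('coarse',.0258,'d3')
"
```

```text
tcp [0.4508 0.2863 0.122 ] [ 3.1343 -0.0562  0.4426] 22.55
top 0.86 [0.445  0.2699] 2.55 247
scene 0.74 [0.4495 0.2844] 0.043 1229
```

View pics/d3.png

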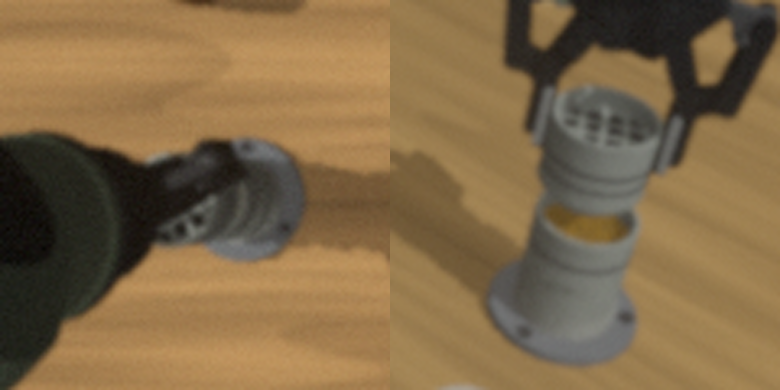

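Request:
{"op": "drive_tool", "data": {"series": [[0, -0.002, 0.003, -0.007, 0], [0, 0, 0, -0.004, 0], [0, 0, 0, 0, 0]]}}

```text
clock: 23.05
position: [0.4492, 0.2905, 0.1125]
tool_rot: [3.135, -0.06, 0.443]
force: [-0.5, -0.6, -2.1]
grip_width: 0.0593
```

```bash
python3 -c "
from h import *
inhand('coarse',.0258,'d4')
"
```

```text
tcp [0.4492 0.2905 0.1125] [ 3.1353 -0.06    0.443 ] 23.05
top 0.79 [0.4465 0.2737] 3.256 201
top 0.71 [0.4421 0.2382] 1.487 430
scene 0.93 [0.4468 0.2881] 0.049 1186
```

View pics/d4.png

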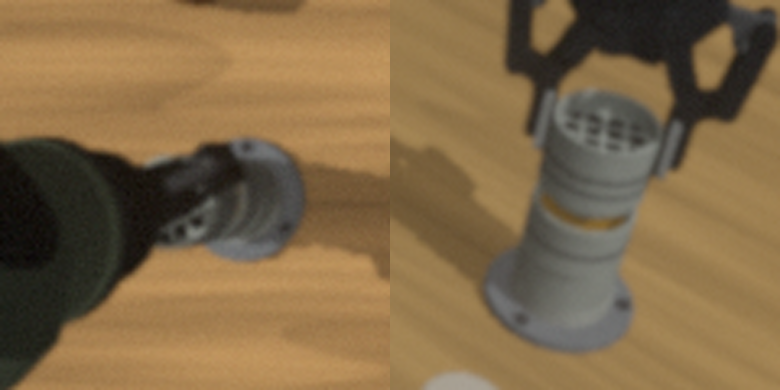

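Within 1 mm laterally. Lowering to the seat.

Request:
{"op": "drive_tool", "data": {"series": [[0, 0, 0, -0.005, 0], [0, 0, 0, -0.004, 0], [0, 0, 0, -0.002, 0], [0, 0, 0, 0, 0]]}}

```text
clock: 23.65
position: [0.4497, 0.2904, 0.1013]
tool_rot: [3.135, -0.061, 0.443]
force: [-0.1, -0.4, -1.3]
grip_width: 0.0593
```

Request:
{"op": "drive_tool", "data": {"series": [[0, 0, 0, -0.002, 0], [0, 0, 0, -0.0015, 0], [0, 0, 0, 0, 0]]}}

```text
clock: 23.95
position: [0.451, 0.2911, 0.1002]
tool_rot: [3.136, -0.065, 0.442]
force: [0.1, 0.8, -0.9]
grip_width: 0.0591
```

```bash
python3 -c "
from h import *
inhand('coarse',.0238,'d5')
"
```

```text
tcp [0.451  0.2911 0.1002] [ 3.136  -0.0646  0.442 ] 23.95
scene 0.83 [0.4509 0.2893] 0.056 1258
```

View pics/d5.png

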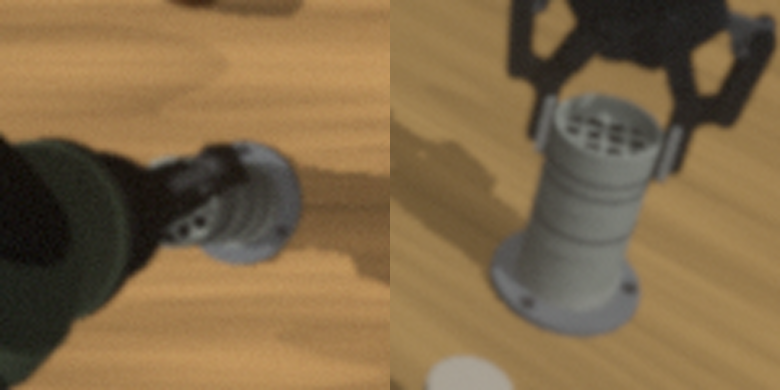

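Request:
{"op": "drive_tool", "data": {"series": [[0, -0.0015, -0.001, -0.0015, 0], [0, 0, 0, -0.001, 0], [0, 0, 0, 0, 0]]}}

```text
clock: 24.45
position: [0.4517, 0.2915, 0.1]
tool_rot: [3.137, -0.071, 0.442]
force: [-0.3, 0.5, -0.9]
grip_width: 0.0591
```

The height has stopped at the seated value. Releasing.

Request:
{"op": "drive_tool", "data": {"series": [[100, 0, 0, 0, 0], [100, 0, 0, 0, 0], [100, 0, 0, 0, 0], [100, 0, 0, 0, 0], [100, 0, 0, 0, 0], [100, 0, 0, 0, 0]]}}

```text
clock: 25.05
position: [0.4515, 0.2914, 0.0993]
tool_rot: [3.137, -0.069, 0.442]
force: [-0.0, -0.2, -0.1]
grip_width: 0.0851
```

Request:
{"op": "drive_tool", "data": {"series": [[100, 0, 0, 0.02, 0], [100, 0, 0, 0.03, 0], [100, 0, 0, 0.03, 0], [100, 0, 0, 0.03, 0], [100, 0, 0, 0, 0]]}}

```text
clock: 25.55
position: [0.4504, 0.2907, 0.2123]
tool_rot: [3.136, -0.067, 0.442]
force: [-0.1, -0.9, -0.6]
grip_width: 0.0858
```

Run:
```python
from h import *
s=bot.observe();print(s['position'],s['tool_rot'],s['qpos'].round(3))
o=[]
for c in("top","scene"):
    im=bot.grab_frame(c)[:,:,::-1]
    for n,X,z in(("coarse",[.447,.288],.074),):
      for d in bot.masks_of(c,n):
        w=onz(c,[d['point']],z+.02)[0,:2]
        if np.hypot(*(w-X))<.05: print(c,n,round(d['conf'],2),fit([c],n,[d['mask'].astype(np.float32)],*X,z),fit3(c,n,d['mask'].astype(np.float32),*X,z))
    u,v=proj(c,[[.445,.288,.06]])[0].astype(int)
    cr=im[v-40:v+40,u-40:u+40]; o.append(cv2.resize(cr,(390,390),interpolation=2))
cv2.imwrite('pics/d6.png',cv2.hconcat(o))
```

```text
[0.45041953 0.29071506 0.21229491] [ 3.13642008 -0.06675396  0.44205203] [-0.653  0.372 -0.057  1.908  0.06   0.8   -1.875]
top coarse 0.69 (array([0.45031995, 0.2859002 ]), np.float64(0.43059152364730835)) (array([ 0.4444,  0.3258, -0.0266]), np.float64(0.28))
scene coarse 0.59 (array([0.44857625, 0.28834753]), np.float64(0.05288461595773697)) (array([0.4492, 0.2887, 0.0744]), np.float64(0.053))
```

View pics/d6.png

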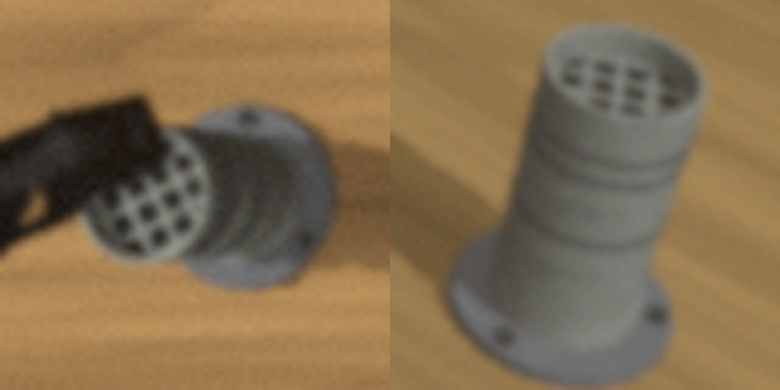

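Coarse is home: fitted z is 0.0744 and it lies within 1 mm of the fine sieve's axis. Now the grey lid.

Request:
{"op": "drive_tool", "data": {"series": [[100, -0.002, -0.045, 0, 0], [100, -0.002, -0.05, 0, 0], [100, -0.003, -0.05, 0, 0], [100, -0.003, -0.05, 0, 0], [100, -0.003, -0.05, 0, 0], [100, -0.003, -0.05, 0, 0], [100, -0.003, -0.05, 0, 0], [100, -0.003, -0.05, 0, 0], [100, -0.003, -0.05, 0, 0], [100, -0.003, -0.05, 0, 0], [100, 0, -0.03, 0, 0], [100, 0, 0, 0, 0]]}}

```text
clock: 26.95
position: [0.4099, -0.2394, 0.1967]
tool_rot: [3.14, -0.045, 0.446]
force: [0.1, 0.4, 0.6]
grip_width: 0.0854
```

Tilt reduced to 0.045. Aligning and descending slowly.

Request:
{"op": "drive_tool", "data": {"series": [[100, 0.0135, -0.026, -0.015, 0], [100, 0, 0, -0.025, 0], [100, 0, 0, -0.025, 0], [100, 0, 0, -0.025, 0], [100, 0, 0, -0.015, 0], [100, 0, 0, 0, 0]]}}

```text
clock: 27.55
position: [0.4212, -0.2641, 0.0828]
tool_rot: [-3.137, -0.039, 0.446]
force: [0.3, -0.6, -0.2]
grip_width: 0.0852
```

Run:
```python
from h import *
s=bot.observe();print(s['position'],s['tool_rot'])
o=[]
for c in("top","scene"):
    im=bot.grab_frame(c)[:,:,::-1]
    for d in bot.masks_of(c,"lid"):
        w=onz(c,[d['point']],.02)[0,:2]
        if np.hypot(*(w-[.423,-.266]))<.05: print(c,round(d['conf'],2),fit([c],"lid",[d['mask'].astype(np.float32)],.423,-.266,0))
    u,v=proj(c,[[.423,-.266,.03]])[0].astype(int)
    cr=im[v-40:v+40,u-40:u+40]; o.append(cv2.resize(cr,(390,390),interpolation=2))
cv2.imwrite('pics/e1.png',cv2.hconcat(o))
```

```text
[ 0.42116778 -0.26405044  0.08276095] [-3.13659174 -0.03904253  0.44551803]
top 0.57 (array([ 0.42698846, -0.26461459]), np.float64(0.4685734510421753))
scene 0.64 (array([ 0.42115762, -0.26638332]), np.float64(0.07965225726366043))
```

View pics/e1.png

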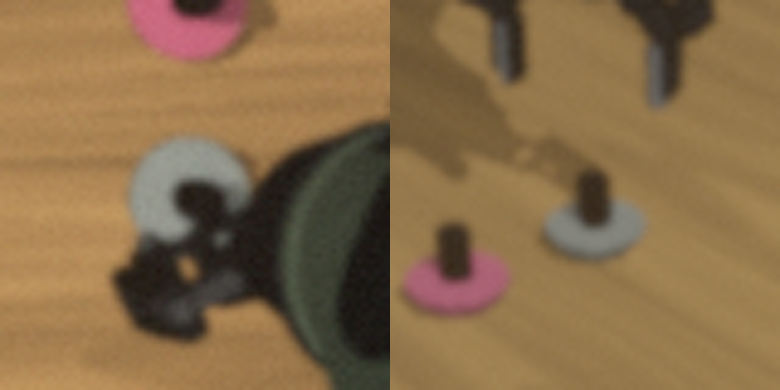

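Request:
{"op": "drive_tool", "data": {"series": [[100, 0.001, -0.001, -0.02, 0], [100, 0, 0, -0.02, 0], [100, 0, 0, -0.012, 0], [100, 0, 0, 0, 0]]}}

```text
clock: 28.15
position: [0.4264, -0.2672, 0.0361]
tool_rot: [3.137, -0.047, 0.446]
force: [-0.5, -0.4, -0.2]
grip_width: 0.085
```

Request:
{"op": "drive_tool", "data": {"series": [[100, -0.004, 0.001, -0.008, 0], [100, 0, 0, -0.006, 0], [100, 0, 0, 0, 0]]}}

```text
clock: 28.45
position: [0.4228, -0.2665, 0.0229]
tool_rot: [3.135, -0.048, 0.446]
force: [0.3, -0.0, -0.5]
grip_width: 0.0856
```

Request:
{"op": "drive_tool", "data": {"series": [[0, 0.001, 0, 0, 0], [0, 0, 0, 0, 0], [0, 0, 0, 0, 0], [0, 0, 0, 0, 0], [0, 0, 0, 0, 0], [0, 0, 0, 0, 0], [0, 0, 0, 0, 0], [0, 0, 0, 0, 0], [0, 0, 0, 0, 0], [0, 0, 0, 0, 0]]}}

```text
clock: 29.45
position: [0.4244, -0.2668, 0.0241]
tool_rot: [3.134, -0.049, 0.446]
force: [-0.7, -1.3, 0.9]
grip_width: 0.0182
```

Request:
{"op": "drive_tool", "data": {"series": [[0, 0, 0, 0.015, 0], [0, 0, 0, 0.02, 0], [0, 0, 0, 0, 0]]}}

```text
clock: 29.75
position: [0.424, -0.2666, 0.0595]
tool_rot: [3.135, -0.048, 0.446]
force: [-0.0, 0.0, -0.6]
grip_width: 0.0186
```

```bash
python3 -c "
from h import *
inhand('lid',.0241,'e2')
"
```

```text
tcp [ 0.424  -0.2666  0.0595] [ 3.1349 -0.048   0.446 ] 29.75
top 0.85 [ 0.5198 -0.2599] 0.125 486
top 0.57 [ 0.4368 -0.266 ] 1.808 200
scene 0.76 [ 0.8929 -3.411 ] 1.0 289
scene 0.6 [ 0.424  -0.2653] 0.43 189
```

View pics/e2.png

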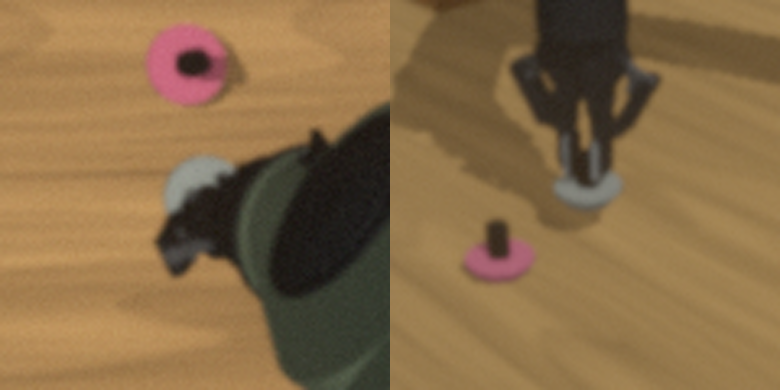

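The grey lid is held by the knob, level. Lifting and carrying it over.

Request:
{"op": "drive_tool", "data": {"series": [[0, 0, 0, 0.03, 0], [0, 0, 0, 0.04, 0], [0, 0, 0, 0.04, 0], [0, 0, 0, 0.025, 0], [0, 0, 0, 0, 0]]}}

```text
clock: 30.45
position: [0.4204, -0.2648, 0.1925]
tool_rot: [-3.139, -0.041, 0.446]
force: [0.5, -0.4, -2.7]
grip_width: 0.0186
```

Request:
{"op": "drive_tool", "data": {"series": [[0, 0.002, 0.03, 0, 0], [0, 0.003, 0.045, 0, 0], [0, 0.003, 0.048, 0, 0], [0, 0.003, 0.048, 0, 0], [0, 0.003, 0.048, 0, 0], [0, 0.003, 0.048, 0, 0], [0, 0.003, 0.048, 0, 0], [0, 0.003, 0.048, 0, 0], [0, 0.003, 0.048, 0, 0], [0, 0.003, 0.045, 0, 0], [0, 0, 0.035, 0, 0], [0, 0, 0.01, 0, 0]]}}

```text
clock: 31.65
position: [0.4409, 0.2541, 0.1785]
tool_rot: [-3.136, -0.027, 0.442]
force: [0.1, -0.2, -1.0]
grip_width: 0.0188
```

Request:
{"op": "drive_tool", "data": {"series": [[0, 0.004, 0.018, 0, 0], [0, 0.003, 0.014, 0, 0], [0, 0, 0, 0, 0]]}}

```text
clock: 31.95
position: [0.4466, 0.2879, 0.1745]
tool_rot: [-3.136, -0.021, 0.444]
force: [-0.1, -1.0, -1.2]
grip_width: 0.0189
```

```bash
python3 -c "
from h import *
inhand('lid',.0241,'e3')
for d in bot.masks_of('scene','coarse')[:1]: print(d['conf'],fit(['scene'],'coarse',[d['mask'].astype(np.float32)],.448,.288,.074))
"
```

```text
tcp [0.4466 0.2879 0.1745] [-3.1364 -0.0213  0.4441] 31.95
top 0.73 [0.4458 0.2846] 1.421 299
scene 0.78 [0.4449 0.2837] 0.142 675
0.73 (array([0.44987744, 0.28984082]), np.float64(0.0871940553188324))
```

View pics/e3.png

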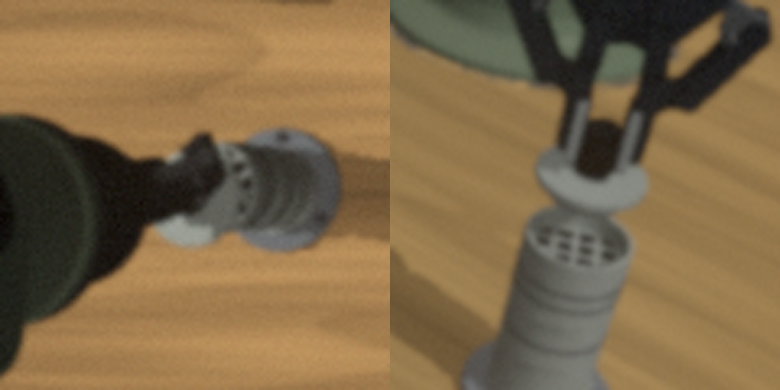

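Request:
{"op": "drive_tool", "data": {"series": [[0, 0.002, 0.003, -0.008, 0], [0, 0, 0, -0.006, 0], [0, 0, 0, 0, 0]]}}

```text
clock: 32.5
position: [0.4494, 0.2877, 0.1606]
tool_rot: [-3.137, -0.023, 0.44]
force: [0.1, -0.3, -1.9]
grip_width: 0.019
```

```bash
python3 -c "
from h import *
inhand('lid',.0241,'e4')
"
```

```text
tcp [0.4494 0.2877 0.1606] [-3.137  -0.0227  0.4397] 32.5
top 0.62 [0.449  0.2844] 1.462 284
top 0.57 [0.4977 0.6188] 1.0 462
scene 0.55 [0.4462 0.2852] 0.208 608
```

View pics/e4.png

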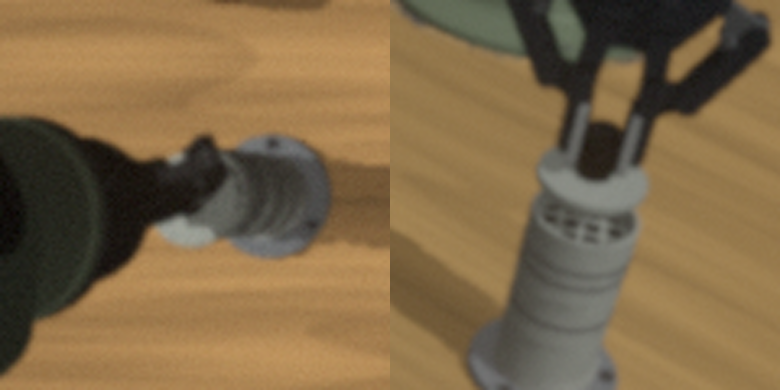

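Request:
{"op": "drive_tool", "data": {"series": [[0, 0.001, 0.003, -0.004, 0], [0, 0, 0, -0.002, 0], [0, 0, 0, 0, 0]]}}

```text
clock: 33.0
position: [0.4509, 0.2917, 0.1555]
tool_rot: [-3.136, -0.025, 0.44]
force: [-0.6, -0.2, -2.1]
grip_width: 0.0184
```

```bash
python3 -c "
from h import *
inhand('lid',.0241,'e5')
im=cv2.imread('pics/e5.png')
"
```

```text
tcp [0.4509 0.2917 0.1555] [-3.1364 -0.0247  0.4402] 33.0
top 0.53 [0.4497 0.2871] 1.586 266
scene 0.64 [0.4496 0.2897] 0.189 627
```

View pics/e5.png

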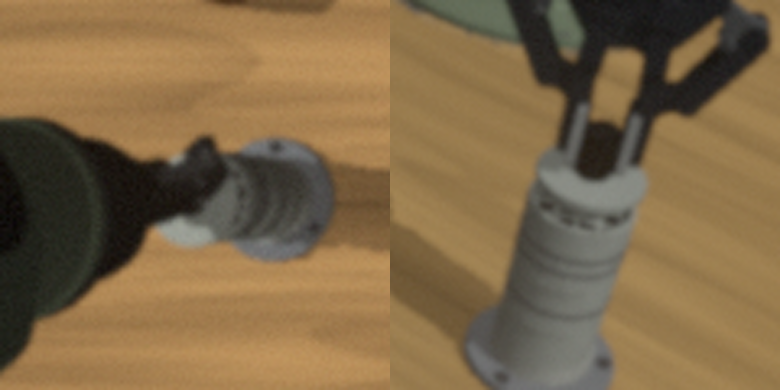

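Request:
{"op": "drive_tool", "data": {"series": [[0, -0.001, -0.001, -0.004, 0], [0, 0, 0, -0.003, 0], [0, 0, 0, -0.002, 0], [0, 0, 0, 0, 0]]}}

```text
clock: 33.6
position: [0.4499, 0.2904, 0.1461]
tool_rot: [-3.136, -0.025, 0.44]
force: [0.2, 0.0, -0.6]
grip_width: 0.0186
```

Request:
{"op": "drive_tool", "data": {"series": [[0, 0, 0, -0.002, 0], [0, 0, 0, -0.002, 0], [0, 0, 0, 0, 0]]}}

```text
clock: 33.9
position: [0.4503, 0.2906, 0.1421]
tool_rot: [-3.136, -0.026, 0.44]
force: [-0.0, -1.5, 4.6]
grip_width: 0.0183
```

```bash
python3 -c "
from h import *
inhand('lid',.0241,'e6')
"
```

```text
tcp [0.4503 0.2906 0.1421] [-3.1363 -0.0262  0.4398] 33.9
top 0.53 [0.4485 0.2896] 1.816 236
scene 0.79 [0.4488 0.2896] 0.191 620
scene 0.29 [0.4981 0.3078] 0.32 696
```

View pics/e6.png

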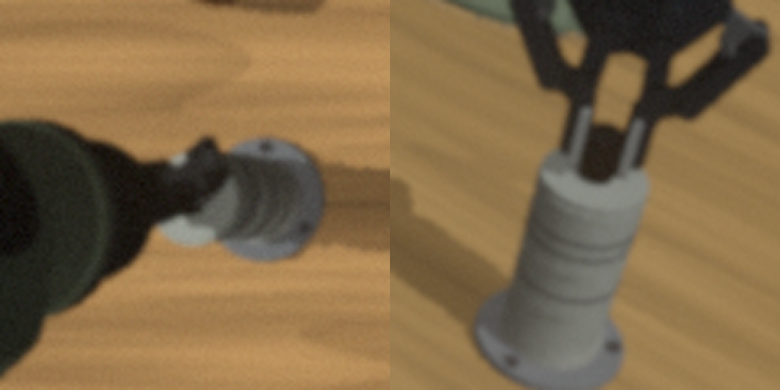

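The lid is flush on the coarse sieve with contact at +5 N, and the height is as expected. Releasing.

Request:
{"op": "drive_tool", "data": {"series": [[100, 0, 0, 0, 0], [100, 0, 0, 0, 0], [100, 0, 0, 0, 0], [100, 0, 0, 0, 0], [100, 0, 0, 0, 0], [100, 0, 0, 0, 0], [100, 0, 0, 0, 0]]}}

```text
clock: 34.8
position: [0.4499, 0.2905, 0.1418]
tool_rot: [-3.136, -0.025, 0.44]
force: [0.1, -0.3, -0.2]
grip_width: 0.0853
```

Request:
{"op": "drive_tool", "data": {"series": [[100, 0, 0, 0.015, 0], [100, 0, 0, 0.02, 0], [100, 0, 0, 0.03, 0], [100, 0, 0, 0.03, 0], [100, 0, -0.03, 0.01, 0], [100, 0, -0.045, 0, 0], [100, 0, -0.045, 0, 0], [100, 0, -0.045, 0, 0], [100, 0, -0.03, 0, 0], [100, 0, 0, 0, 0]]}}

```text
clock: 35.8
position: [0.4476, 0.0892, 0.2511]
tool_rot: [-3.136, -0.026, 0.443]
force: [0.1, 0.4, 0.3]
grip_width: 0.0855
```

Run:
```python
from h import *
s=bot.observe();print(s['position'],s['clock'],s['qd'].round(3))
o=[]
for c in("top","scene"):
    im=bot.grab_frame(c)[:,:,::-1]
    for n,X,z in(("lid",[.448,.288],.118),("base",[.444,.288],0),("jar",[.613,.3245],0),("brush",[.74,0],0),("slidebox",[.63,-.35],0)):
      for d in bot.masks_of(c,n):
        w=onz(c,[d['point']],z+.02)[0,:2]
        if np.hypot(*(w-X))<.05: print(c,n,round(d['conf'],2),w.round(3),fit([c],n,[d['mask'].astype(np.float32)],*X,z) if n in PROF else '')
    u,v=proj(c,[[.445,.288,.09]])[0].astype(int)
    cr=im[max(v-55,0):v+55,u-55:u+55]; o.append(cv2.resize(cr,(390,390),interpolation=2))
cv2.imwrite('pics/f1.png',cv2.hconcat(o))
```

```text
[0.44757779 0.08917085 0.25111859] 35.8 [-0.013 -0.    -0.033 -0.007 -0.007 -0.002 -0.032]
top jar 0.79 [0.607 0.331] (array([0.61570058, 0.32423377]), np.float64(0.23510579764842987))
top brush 0.87 [ 0.733 -0.009] 
top slidebox 0.77 [ 0.636 -0.355] 
scene lid 0.7 [0.456 0.291] (array([0.44831706, 0.28828883]), np.float64(0.1053069531917572))
scene base 0.72 [0.472 0.304] (array([0.44415578, 0.28753327]), np.float64(0.8881004452705383))
scene jar 0.7 [0.598 0.315] (array([0.611218 , 0.3244557]), np.float64(0.14957447350025177))
scene brush 0.89 [0.748 0.006] 
scene slidebox 0.72 [ 0.635 -0.349]
```

View pics/f1.png

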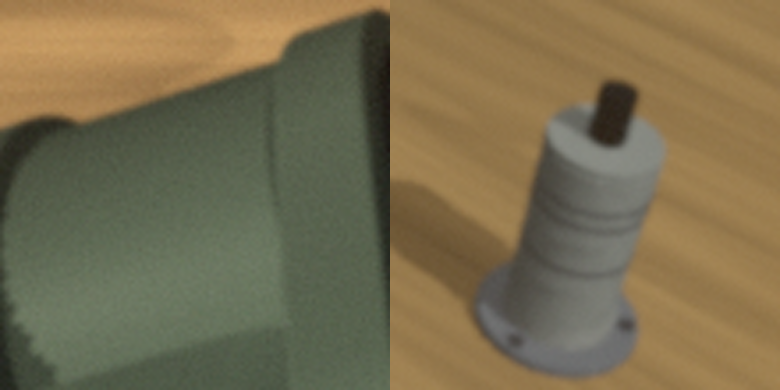

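The column stands complete and upright with no gaps, and the bystanders are where they were. Handing in.

```bash
python3 -c "
from workcell import bot
print(bot.job_done())"
```

```text
the job is handed in; nothing more can be done
None
```

I built the column on the holder in order: pan, fine sieve, coarse sieve, then the grey lid (not the pink one). I let go of each piece only once it was resting in the one below. I handed the job in at about 36 s on the clock; the hand-in reports no verdict.

**Last checks (scene camera):**
- **Fit:** the column looks upright with no gaps. The fine sieve, coarse sieve and lid lie within about 1 mm of each other's axes, and the fine sieve about 2 mm from the pan's.
- **Bystanders:** the jar, slide box and brush measured within a few mm of where they started.
- **Fingers:** the gripper was open and clear of the column.

**What disagreed or was weak:**
- **Pan on holder:** the scene camera put the pan about 3 mm off the holder's centre and the top camera about 2 mm. The collar allows about 2 mm, and the pan looked fully home.
- **Top camera:** the arm hid the finished column from it, so it could not confirm the lid or the fine sieve. Its view of the coarse sieve was partly blocked.
- **Tool tilt:** the tool drifted up to about 4° off vertical during the run. I saw no tilt in the pieces after release.
- **Lid grip:** the fingers closed to about 18.5 mm on the 20 mm knob, and the lid held steady throughout.

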